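# Third hand at the mould jig

### The job

Turn the banding wheel (it has an upright knob for this) counter-clockwise seen from above, until it is fully home against its index stop. Then stand the loose wooden mould side upright on the wheel's bed, centred and flat against the cork face of the sprung plate, and press it gently and squarely toward the fence until the plate is pushed in about half of its travel, so that a colleague can screw it on. Finish while still holding it there with that steady push: do not let go, do not drive the plate hard onto its end stop, leave the wheel at its stop, and leave the pot, jar and stamp alone.

Things in the scene. Friction and masses are not known exactly. Their poses are not given: they have to be found in the camera images.
- wheel_foot: Dark cast foot of the banding wheel (round, 140 mm across), fixed to the table at a place and yaw that vary. Origin on the table on the wheel's axis of turning; z up. When the wheel is at its stop, the press direction (from the open side of the bed toward the fence) is this body's +x, and the turning knob is on its +y side.
- wheel (a joint): Turn of the wheel in rad, counter-clockwise from above: starts between 0 and 0.5, index stop (fully home) at 1.571, a hard limit. It stays where it is left; turning it takes about 0.5 N m (some 6 N at the knob).
- knob (a point): Point on the axis of the upright dark wooden turning knob, 80 mm above the table and 92 mm from the wheel's axis. The knob is round, 17 to 21 mm across there, rises from the bed (60 mm above the table) to 94 mm above the table, and does not spin by itself.
- bed (a point): Centre of the flat round plywood bed (210 mm across) on the aluminium wheel (230 mm across), on the turning axis at the bed's upper face, 60 mm above the table. Turns with the wheel; its x axis points from the open side toward the fence, and its y axis toward the knob.
- face (a point): Centre of the upright cork face of the sprung plate, on the wheel, 15 mm above the bed. Face 90 mm wide (its y), 28 mm high (1 to 29 mm above the bed); its x points into the fence: the press direction. Unpressed it lies 30 mm from the turning axis, on the +x side of bed. The fence block behind it (its middle 40 mm behind the unpressed face) is 30 mm high, 96 mm wide.
- press_plate (a joint): How far the sprung plate is pushed in toward the fence, in m: 0 untouched, 0.016 at its end stop. The spring gives 2 N at 0 and 1 N more for each mm, so half travel (0.008) is 10 N.
- press_face: The cork facing (3 mm thick) of the sprung plate; moves with the plate. Origin at the foot of the cork face's middle, on the level of the bed; x into the fence, y along the face, z up.
- mould_side: The part: loose pale wooden board, 24 mm thick (its x), 90 mm wide (its y), 70 mm high (its z), about 0.11 kg, with two small dark pilot holes low on each broad side. It stands upright on the table to the left of the wheel. Origin at the centre of its underside. Either broad side may face the cork.
- pot: Bystander: small clay pinch pot, 72 mm across and 64 mm high, origin under its centre.
- jar: Bystander: glaze jar with a red screw lid, 56 mm across and 70 mm high, origin under its centre.
- small_stamp: Bystander: white plaster stamp, 31 mm across and 53 mm high, origin under its centre.

How it is judged:
By the outcome, as a careful person would: the job done as asked, in the order asked, and still so for the second after the job is handed in, while the arm keeps its last pose, push and grip.
It also fails if it takes over 56 s, if anything falls off the work surface, if the arm or the gripper's body presses on something with over 40 N, if the wrist force passes 120 N, or if a joint passes its speed limit or range.

### The arm

A 6-joint arm with a two-finger parallel gripper is mounted at the origin on a cart in front of the work surface, level with it; the furniture and walls round the work are solid. World frame = base frame: x ahead of the robot, y to its left, z up, the work surface at z = 0. Lengths are in m, angles in rad, forces in N, time in s.
With the tool pointing down it reaches from about 0.35 to 1 m from the base axis. Payload 7.1 kg.
Tool frame: the origin (TCP) lies between the finger pads; the fingertips stand 19 mm ahead of it and the grasp point (between the pads) is the TCP; z points along the fingers, y is the line along which they close (so a half turn about z gives the same grasp; the last joint's range is limited). The gripper opens to 85 mm and grips with 20 to 120 N. Pads are 22 mm wide; open, the fingers measure 114 mm over their backs; the gripper's body (76 mm by 85 mm) begins 54 mm behind the grasp point. The pads swing forward as they close: fully open they stand 13 mm farther back than shut.
Start: joints at [-1.134, 0.423, 1.63, -0, 1.089, -0.019], TCP at [0.275, -0.561, 0.25] pointing down, gripper open.
Joint ranges: [-3, 3], [-0.9, 2.11], [0.09, 2.58], [-1.31, 4.45], [0.11, 2.69], [-2.54, 2.54]. Speed limits (rad/s): [2.39, 2.39, 3.01, 3.14, 3.14, 3.14].

### API

Orientations are given as a unit quaternion [x, y, z, w].
In Python, from cell import manip, viewer, job gives the robot as it stands.
- The arm moves only by the tool send_rows, never from a script. Its argument "steps" is a list of rows, each an object of numbers: "dx", "dy", "dz": the shift along the tool's x, y, z in mm; "wx", "wy", "wz": the turn, a rotation vector about the tool's x, y, z in degrees; "claw": the finger opening in mm, from 0 to 85.4. A call has 1 to 8 rows; each row is the pose to reach, as a shift and turn from the pose commanded when the call began, along the tool's axes at that moment; what a row does not reach only later rows make up. A row lasts 1/8 s, in which the tool goes at most 62.5 mm and 10.7 degrees, less where a joint would pass 70% of its speed; a pose out of reach is approached as far as the arm can. A call with a gripper value outside its range is refused whole. The fingers move at their own pace and stop on an object; the grip force is fixed at half the most. Time passes only in rows, so rows that repeat a pose let the fingers close. It gives the time, the measured TCP pose, the force, the opening and the grip force at its end, in the units of the state.
- manip.sense(): the state, without advancing time (a new reading comes with each control period).
- viewer.snapshot(name): name is "side" or "top"; returns the picture (400x640x3 uint8, blue, green, red); there is no depth.
- viewer.calibration(name): a dict with "K" (3x3 intrinsics, pixels), "distortion" ([k1, k2, p1, p2, k3] as OpenCV has them; the pictures are not rectified), "R" (3x3) and "t" (3): a world point X has camera coordinates R X + t. Camera axes: x right, y down, z forward; pixel columns grow to the right and rows downward; lengths in m; the calibration is good to about 2 mm. A picture is of the moment at which its call begins. calibration takes no time and is no camera call.
- job.finish_job(): hands the job in; it is judged then, once.
The state is a dict: "t": time; "joints": joint angles; "qvel": joint speeds; "joint_torque": joint torques, N m; "ee_pos": TCP position; "tool_rot": TCP orientation; "contact_force": force on the tool from outside, world axes, zero at the start; "wrist_torque": the same for the moment, N m; "width": opening from 0.0 (shut) to 1.0 (fully open); "gripper_force": force on a finger pad.
Only numpy, scipy, OpenCV 4.12 (cv2) and the standard library are available. Lean on these libraries where they do the work, as an engineer would, in place of code of your own. Each camera call takes 0.05 s, during which the arm holds its last target. There are 200 camera calls.

## Working session

There is one attempt and no reset: what is moved stays moved. The work goes in short steps, Python scripts to look and compute and a tool call to move; the robot and the scene stay as the last step left them, time stands still between calls to the robot, and variables do not carry over. Pictures are saved under pics/ and viewed, at most 10 in all, crops included, and the job is handed in when it is done.

Besides the shell and the picture viewer there is one more tool, called as name([rows], argument=value, ...), one row to a line, values as JSON. send_rows: Moves the arm, as the interface text tells. Its arguments: {"type":"object","properties":{"steps":{"type":"array"}},"required":["steps"]}

```bash
mkdir -p pics; ls; python3 - <<'E'
from cell import manip, viewer
import cv2, numpy as np
for n in("side","top"):
    cv2.imwrite(f"pics/{n}0.png",viewer.snapshot(n)); c=viewer.calibration(n)
    print(n,np.round(np.array(c["K"]),1).tolist(),c["distortion"],(-np.array(c["R"]).T@np.array(c["t"])).round(3), np.array(c["R"]).round(2).tolist())
print(manip.sense())
E
```

```text
pics
side [[431.4, 0.0, 320.7], [0.0, 431.4, 199.7], [0.0, 0.0, 1.0]] [-0.07877646  0.          0.          0.          0.        ] [ 0.567 -0.572  0.727] [[1.0, -0.0, 0.01], [0.0, -0.68, -0.73], [0.01, 0.73, -0.68]]
top [[458.6, 0.0, 315.8], [0.0, 458.6, 197.7], [0.0, 0.0, 1.0]] [-0.08579808  0.          0.          0.          0.        ] [0.426 0.15  1.341] [[-0.02, -1.0, 0.01], [-0.99, 0.01, -0.11], [0.11, -0.01, -0.99]]
{'t': 0.1, 'joints': array([-1.13402359e+00,  4.23749685e-01,  1.63062114e+00,  9.29311463e-06,
        1.08862158e+00, -1.89925408e-02]), 'qvel': array([-9.58117479e-04, -1.58695489e-03, -2.61032991e-03,  9.98231813e-05,
        1.03405503e-03,  7.17992041e-04]), 'joint_torque': array([-5.42753332e-04, -5.58425868e+01, -2.82445425e+01, -6.62290131e-05,
        2.99299994e-03, -4.16361183e-05]), 'ee_pos': array([ 0.27492074, -0.56075542,  0.24962964]), 'tool_rot': array([ 9.74147172e-01,  2.25913253e-01, -1.41110668e-04, -6.85516382e-04]), 'contact_force': array([ 0.27194062, -0.24506705, -0.04811398]), 'wrist_torque': array([-0.04087935,  0.04198461, -0.01985129]), 'gripper_force': 0.0, 'width': 1.000034054135391}
```

View pics/top0.png

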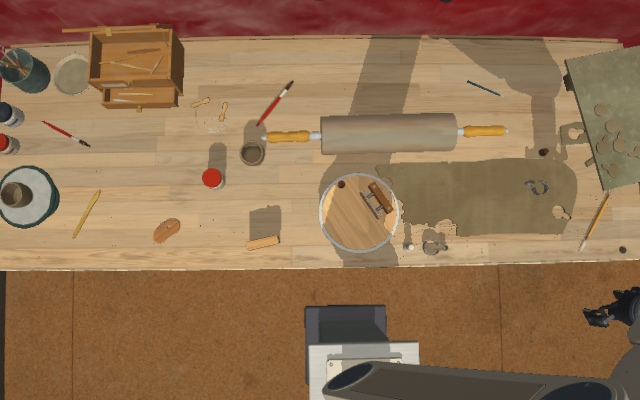

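View pics/side0.png

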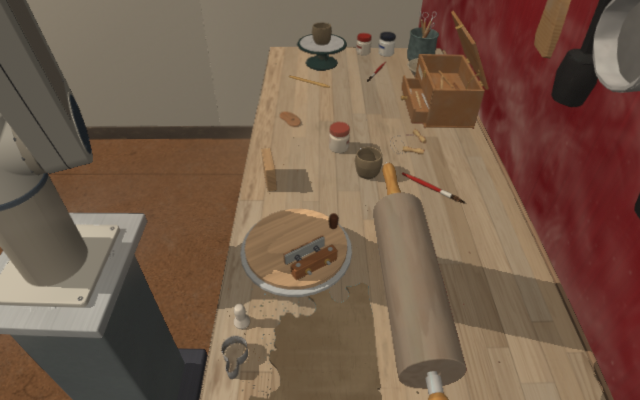

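The top view shows the wheel at about (360,212), the knob at (341,184), the fence at (380,197), the board at (263,242), the jar at (212,178), the pot at (252,153) and the stamp at (408,247). The side view agrees. Next I'll enlarge both.

```bash
python3 - <<'E'
import cv2
t=cv2.imread("pics/top0.png")[165:265,235:425]; cv2.imwrite("pics/t1.png",cv2.resize(t,None,fx=4,fy=4,interpolation=cv2.INTER_CUBIC))
t=cv2.imread("pics/side0.png")[140:300,235:365]; cv2.imwrite("pics/s1.png",cv2.resize(t,None,fx=3.75,fy=3.75,interpolation=cv2.INTER_CUBIC))
E
```

```text
(no output)
```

View pics/t1.png

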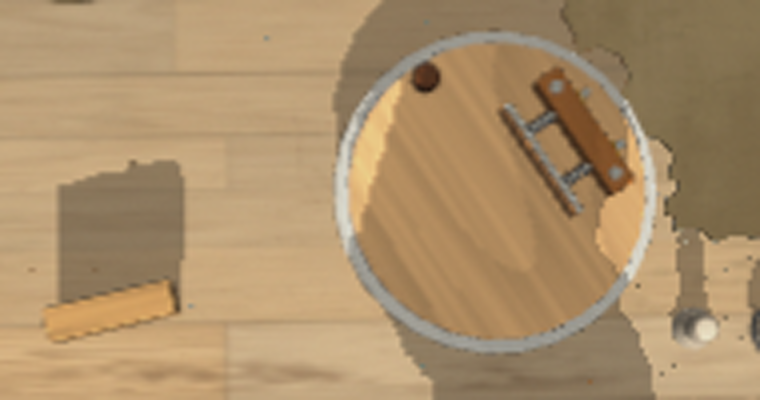

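View pics/s1.png

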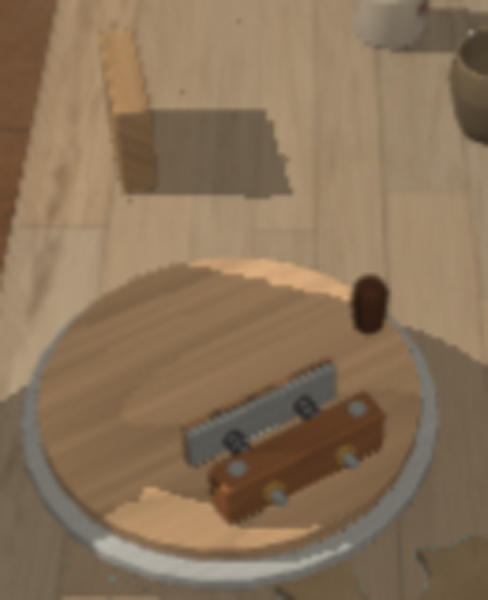

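```bash
cat > h.py <<'E'
import numpy as np, cv2
from cell import manip, viewer
C={n:viewer.calibration(n) for n in("side","top")}
def ray(n,p):
    c=C[n];K=np.array(c["K"]);R=np.array(c["R"]);t=np.array(c["t"]).ravel()
    q=cv2.undistortPoints(np.array(p,float).reshape(-1,1,2),K,np.array(c["distortion"])).reshape(-1,2)
    return -R.T@t, np.c_[q,np.ones(len(q))]@R
def atz(n,p,z):
    o,d=ray(n,p); return o+d*((z-o[2])/d[:,2])[:,None]
def tc(p): return (np.array(p,float)+.5)/4+[235,165]-.5
def sc(p): return (np.array(p,float)+.5)/3.75+[235,140]-.5
E
python3 - <<'E'
from h import *
from scipy.optimize import least_squares
def circ(P,r):
    s=least_squares(lambda c:np.hypot(P[:,0]-c[0],P[:,1]-c[1])-r,P[:,:2].mean(0));return s.x.round(4),(s.fun*1e3).round(1)
print("bed top",circ(atz("top",tc([(348,193),(645,193),(497,42),(497,341)]),.06),.105))
print("bed side",circ(atz("side",sc([(37,405),(421,405),(225,262),(215,553)]),.06),.105))
p=lambda l,n,q,z:print(l,atz(n,q,z)[:,:2].round(4).tolist())
p("knob top","top",tc([(426,75)]),.094)
p("knob side","side",sc([(371,284)]),.094)
p("plate top cork edge","top",tc([(503,106),(571,215)]),.089)
p("plate side","side",sc([(184,434),(333,360)]),.089)
p("fence top","top",tc([(557,67),(633,180),(535,85),(613,193)]),.09)
p("board top","top",tc([(43,310),(168,281),(174,311),(52,341)]),.07)
p("board side","side",sc([(100,30),(133,30),(118,112),(155,109)]),.07)
p("board side foot","side",sc([(127,193),(156,189)]),0)
p("lid","top",[(212,178)],.07);p("pot","top",[(252,153)],.064);p("stamp","top",[(411,247)],.053)
E
```

```text
bed top (array([0.5243, 0.0113]), array([-0.5, -0.5,  0.2,  0.3]))
bed side (array([0.5234, 0.0075]), array([-0.8, -0.9, -1.2, -1.1]))
knob top [[0.6018, 0.0617]]
knob side [[0.6007, 0.0593]]
plate top cork edge [[0.5802, 0.0087], [0.5042, -0.0361]]
plate side [[0.5032, -0.0439], [0.5793, 0.0072]]
fence top [[0.6067, -0.0293], [0.5276, -0.0795], [0.5944, -0.0137], [0.5188, -0.0654]]
board top [[0.4453, 0.3281], [0.4641, 0.2416], [0.4434, 0.2376], [0.4239, 0.322]]
board side [[0.4225, 0.3277], [0.4452, 0.3278], [0.4429, 0.2387], [0.4666, 0.2419]]
board side foot [[0.4436, 0.2386], [0.4628, 0.2428]]
lid [[0.6258, 0.4221]]
pot [[0.6966, 0.3103]]
stamp [[0.4243, -0.1342]]
```

The wheel axis is at about (0.524, 0.0095) and the knob at (0.601, 0.0605), which gives a radius of 92 mm as specified. The bed's x axis points at about -56.5°. The board centre is (0.444, 0.2825), with its thickness axis at 12.8°. I'm moving to the knob first.

send_rows([
  {"dx": 45, "dy": -33, "wz": -1, "claw": 34},
  {"dx": 90, "dy": -66, "wz": -2, "claw": 34},
  {"dx": 135, "dy": -99, "wz": -3, "claw": 34},
  {"dx": 180, "dy": -132, "wz": -4, "claw": 34},
  {"dx": 225, "dy": -165, "wz": -5, "claw": 34},
  {"dx": 270, "dy": -198, "wz": -6, "claw": 34},
  {"dx": 315, "dy": -231, "wz": -7, "claw": 34},
  {"dx": 360, "dy": -264, "wz": -7.4, "claw": 34},
])

```text
schema error: expected keys dx, dy, dz, wx, wy, wz, claw
```

```bash
cat >> h.py <<'E'
def go(x,y,z,yaw):
    s=manip.sense();from scipy.spatial.transform import Rotation as Ro
    R=Ro.from_quat(s["tool_rot"]);d=R.inv().apply(np.array([x,y,z])-s["ee_pos"])*1e3
    a=np.radians(yaw);Y=np.array([np.cos(a),np.sin(a),0]);Z=np.array([0,0,-1.]);T=Ro.from_matrix(np.c_[np.cross(Y,Z),Y,Z])
    Y0=R.as_matrix()[:,1]
    print("t",round(s["t"],2),"pos",s["ee_pos"].round(4),"yaw",np.degrees(np.arctan2(Y0[1],Y0[0])).round(1),"F",s["contact_force"].round(1),"w",round(s["width"]*85.4,1),"g",round(s["gripper_force"],1),
     "\n ->d",d.round(1),"w",np.degrees((R.inv()*T).as_rotvec()).round(2), "j",s["joints"].round(2))
E
python3 -c "
from h import *
go(.601,.0605,.16,-56.5)"
```

```text
t 0.1 pos [ 0.2749 -0.5608  0.2496] yaw -63.9 F [ 0.3 -0.2 -0. ] w 85.4 g 0.0 
 ->d [ 566.2 -414.2   90.2] w [-0.08 -0.01 -7.39] j [-1.13  0.42  1.63  0.    1.09 -0.02]
```

All keys are required.

send_rows([
  {"dx": 45, "dy": -33, "dz": 0, "wx": 0, "wy": 0, "wz": -1, "claw": 34},
  {"dx": 90, "dy": -66, "dz": 0, "wx": 0, "wy": 0, "wz": -2, "claw": 34},
  {"dx": 135, "dy": -99, "dz": 0, "wx": 0, "wy": 0, "wz": -3, "claw": 34},
  {"dx": 180, "dy": -132, "dz": 0, "wx": 0, "wy": 0, "wz": -4, "claw": 34},
  {"dx": 225, "dy": -165, "dz": 0, "wx": 0, "wy": 0, "wz": -5, "claw": 34},
  {"dx": 270, "dy": -198, "dz": 0, "wx": 0, "wy": 0, "wz": -6, "claw": 34},
  {"dx": 315, "dy": -231, "dz": 0, "wx": 0, "wy": 0, "wz": -7, "claw": 34},
  {"dx": 360, "dy": -264, "dz": 0, "wx": 0, "wy": 0, "wz": -7.4, "claw": 34},
])

```text
t: 1.1
ee_pos: [0.4826, -0.1639, 0.2502]
tool_rot: [0.957, 0.288, -0.0, -0.0]
contact_force: [-0.3, -0.3, 0.2]
width: 0.398
gripper_force: 0.0
```

```bash
python3 -c "
from h import *
go(.601,.0605,.13,-56.5)"
```

```text
t 1.1 pos [ 0.4826 -0.1639  0.2502] yaw -56.5 F [-0.3 -0.3  0.2] w 34.0 g 0.0 
 ->d [ 222.6 -121.7  120.2] w [-0.01  0.01  0.03] j [-0.35  0.25  1.88 -0.    1.01  0.63]
```

send_rows([
  {"dx": 45, "dy": -24, "dz": 10, "wx": 0, "wy": 0, "wz": 0, "claw": 34},
  {"dx": 90, "dy": -49, "dz": 20, "wx": 0, "wy": 0, "wz": 0, "claw": 34},
  {"dx": 135, "dy": -74, "dz": 50, "wx": 0, "wy": 0, "wz": 0, "claw": 34},
  {"dx": 180, "dy": -98, "dz": 80, "wx": 0, "wy": 0, "wz": 0, "claw": 34},
  {"dx": 222, "dy": -122, "dz": 110, "wx": 0, "wy": 0, "wz": 0, "claw": 34},
  {"dx": 222, "dy": -122, "dz": 120, "wx": 0, "wy": 0, "wz": 0, "claw": 34},
])

```text
t: 1.85
ee_pos: [0.5999, 0.0614, 0.1279]
tool_rot: [0.957, 0.29, -0.001, -0.0]
contact_force: [0.6, -0.2, 0.4]
width: 0.398
gripper_force: 0.0
```

```bash
python3 - <<'E'
from h import *
for n,(a,b) in dict(top=(150,320),side=(160,250)).items():
    im=viewer.snapshot(n)[a:a+100,b:b+130]; cv2.imwrite(f"pics/{n}k.png",im)
a=cv2.imread("pics/topk.png");b=cv2.imread("pics/sidek.png")
cv2.imwrite("pics/k.png",cv2.resize(np.hstack([a,b]),None,fx=3,fy=3,interpolation=cv2.INTER_CUBIC))
go(.601,.0605,.084,-56.5)
E
```

```text
t 1.95 pos [0.5985 0.0588 0.1285] yaw -56.4 F [-0.3  0.2  0.3] w 33.6 g 0.0 
 ->d [ 3.1  0.  44.5] w [-0.09  0.19  0.09] j [ 0.08  0.55  1.75 -0.    0.84  1.06]
```

View pics/k.png

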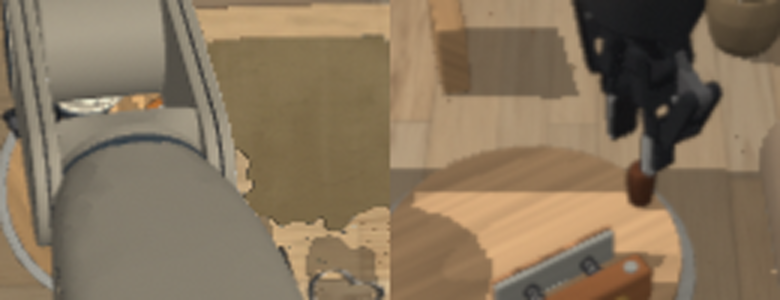

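The gripper is centred over the knob in the side crop. I'll lower it and then turn.

send_rows([
  {"dx": 2, "dy": 0, "dz": 20, "wx": 0, "wy": 0, "wz": 0, "claw": 34},
  {"dx": 2, "dy": 0, "dz": 35, "wx": 0, "wy": 0, "wz": 0, "claw": 34},
  {"dx": 2, "dy": 0, "dz": 43, "wx": 0, "wy": 0, "wz": 0, "claw": 34},
  {"dx": 2, "dy": 0, "dz": 43, "wx": 0, "wy": 0, "wz": 0, "claw": 28},
])

```text
t: 2.45
ee_pos: [0.601, 0.0593, 0.0866]
tool_rot: [0.958, 0.288, -0.001, -0.0]
contact_force: [-0.5, -0.2, -0.1]
width: 0.328
gripper_force: 0.0
```

```bash
python3 -c "
from h import *
go(.601,.0605,.084,-56.5)"
```

```text
t 2.45 pos [0.601  0.0593 0.0866] yaw -56.5 F [-0.5 -0.2 -0.1] w 28.0 g 0.0 
 ->d [ 0.6 -1.   2.6] w [-0.04  0.07 -0.02] j [0.08 0.61 1.76 0.   0.77 1.07]
```

send_rows([
  {"dx": -1, "dy": -11, "dz": 2, "wx": 0, "wy": 0, "wz": -7, "claw": 28},
  {"dx": -3, "dy": -22, "dz": 2, "wx": 0, "wy": 0, "wz": -14, "claw": 28},
  {"dx": -6, "dy": -33, "dz": 2, "wx": 0, "wy": 0, "wz": -21, "claw": 28},
  {"dx": -11, "dy": -43, "dz": 2, "wx": 0, "wy": 0, "wz": -28, "claw": 28},
  {"dx": -17, "dy": -53, "dz": 2, "wx": 0, "wy": 0, "wz": -35, "claw": 28},
  {"dx": -24, "dy": -62, "dz": 2, "wx": 0, "wy": 0, "wz": -42, "claw": 28},
  {"dx": -32, "dy": -69, "dz": 2, "wx": 0, "wy": 0, "wz": -49, "claw": 28},
  {"dx": -39, "dy": -75, "dz": 2, "wx": 0, "wy": 0, "wz": -55, "claw": 28},
])

```text
t: 3.45
ee_pos: [0.5311, 0.1017, 0.0868]
tool_rot: [0.715, 0.699, 0.004, 0.002]
contact_force: [8.2, 2.6, -4.0]
width: 0.328
gripper_force: 3.7
```

```bash
python3 -c "
from h import *
go(.601,.0605,.084,-56.5)"
```

```text
t 3.45 pos [0.5311 0.1017 0.0868] yaw -1.3 F [ 8.2  2.6 -4. ] w 28.0 g 3.7 
 ->d [-39.6  70.8   3.3] w [ 0.38 -0.33 55.22] j [0.17 0.55 1.91 0.   0.67 0.19]
```

send_rows([
  {"dx": 0, "dy": -6, "dz": 1, "wx": 0, "wy": 0, "wz": -4, "claw": 28},
  {"dx": -1, "dy": -13, "dz": 1, "wx": 0, "wy": 0, "wz": -8, "claw": 28},
])

```text
t: 3.7
ee_pos: [0.5189, 0.1013, 0.0864]
tool_rot: [0.665, 0.747, 0.004, 0.003]
contact_force: [7.3, 6.8, 1.1]
width: 0.327
gripper_force: 3.9
```

send_rows([
  {"dx": 0, "dy": -4, "dz": 0, "wx": 0, "wy": 0, "wz": -2.5, "claw": 28},
  {"dx": 0, "dy": -8, "dz": 0, "wx": 0, "wy": 0, "wz": -5, "claw": 28},
])

```text
t: 3.95
ee_pos: [0.5105, 0.1003, 0.0862]
tool_rot: [0.632, 0.775, 0.004, 0.003]
contact_force: [5.9, 5.1, 1.8]
width: 0.328
gripper_force: 3.4
```

```bash
python3 -c "
from h import *
go(.601,.0605,.084,-56.5)"
```

```text
t 3.95 pos [0.5105 0.1003 0.0862] yaw 11.6 F [5.9 5.1 1.8] w 28.0 g 3.4 
 ->d [-57.1  80.7   2.9] w [ 0.44 -0.32 68.08] j [ 0.17  0.53  1.96  0.    0.65 -0.03]
```

send_rows([
  {"dx": 0, "dy": -4, "dz": 0, "wx": 0, "wy": 0, "wz": -2.5, "claw": 28},
  {"dx": 0, "dy": -8, "dz": 0, "wx": 0, "wy": 0, "wz": -5, "claw": 28},
])

```text
t: 4.2
ee_pos: [0.5073, 0.0991, 0.0867]
tool_rot: [0.598, 0.802, 0.007, 0.006]
contact_force: [27.6, 4.5, -20.7]
width: 0.331
gripper_force: 13.7
```

send_rows([
  {"dx": 0, "dy": -4, "dz": 0, "wx": 0, "wy": 0, "wz": -2.5, "claw": 28},
])

```text
t: 4.32
ee_pos: [0.5073, 0.0986, 0.087]
tool_rot: [0.58, 0.814, 0.01, 0.009]
contact_force: [38.7, 7.5, -28.4]
width: 0.326
gripper_force: 19.6
```

send_rows([
  {"dx": 0, "dy": -4, "dz": 0, "wx": 0, "wy": 0, "wz": -2.5, "claw": 28},
])

```text
t: 4.45
ee_pos: [0.5073, 0.0981, 0.0877]
tool_rot: [0.562, 0.827, 0.012, 0.012]
contact_force: [46.0, 13.9, -30.3]
width: 0.331
gripper_force: 23.4
```

The force rose while the TCP stayed put, so the wheel is at its stop, about 64.5° from the start. Next I'll ease off, open and rise.

send_rows([
  {"dx": 0, "dy": 9, "dz": 0, "wx": 0, "wy": 0, "wz": 5, "claw": 28},
  {"dx": 0, "dy": 15, "dz": 0, "wx": 0, "wy": 0, "wz": 7, "claw": 30},
  {"dx": 0, "dy": 15, "dz": 0, "wx": 0, "wy": 0, "wz": 7, "claw": 42},
])

```text
t: 4.82
ee_pos: [0.5049, 0.1006, 0.0844]
tool_rot: [0.612, 0.791, -0.0, -0.0]
contact_force: [-0.8, -0.4, 0.1]
width: 0.489
gripper_force: 0.0
```

```bash
python3 -c "
from h import *
go(.444,.2825,.12,12.8)"
```

```text
t 4.83 pos [0.5049 0.1006 0.0844] yaw 14.6 F [-0.8 -0.4  0.1] w 41.8 g 0.0 
 ->d [191.4 -13.3 -35.5] w [-0.03 -0.    1.75] j [ 0.17  0.53  1.96 -0.    0.65 -0.08]
```

send_rows([
  {"dx": 0, "dy": 0, "dz": -40, "wx": 0, "wy": 0, "wz": 0, "claw": 42},
  {"dx": 0, "dy": 0, "dz": -80, "wx": 0, "wy": 0, "wz": 0, "claw": 60},
  {"dx": 45, "dy": -3, "dz": -90, "wx": 0, "wy": 0, "wz": 1, "claw": 60},
  {"dx": 95, "dy": -7, "dz": -90, "wx": 0, "wy": 0, "wz": 1.8, "claw": 60},
  {"dx": 145, "dy": -10, "dz": -90, "wx": 0, "wy": 0, "wz": 1.8, "claw": 60},
  {"dx": 191, "dy": -13, "dz": -80, "wx": 0, "wy": 0, "wz": 1.8, "claw": 60},
  {"dx": 191, "dy": -13, "dz": -45, "wx": 0, "wy": 0, "wz": 1.8, "claw": 60},
])

```text
t: 5.7
ee_pos: [0.4442, 0.2851, 0.1302]
tool_rot: [0.623, 0.783, 0.002, 0.0]
contact_force: [0.5, -0.2, -0.5]
width: 0.707
gripper_force: 0.0
```

```bash
python3 - <<'E'
from h import *
for n in("top","side"): cv2.imwrite(f"pics/{n}2.png",viewer.snapshot(n))
a=cv2.imread("pics/top2.png")[165:265,300:420];b=cv2.imread("pics/side2.png")[200:300,235:365]
cv2.imwrite("pics/w2.png",cv2.resize(np.hstack([a,b]),None,fx=3.2,fy=3.2,interpolation=cv2.INTER_CUBIC))
go(.444,.2825,.052,12.8)
E
```

```text
t 5.8 pos [0.4413 0.2812 0.1265] yaw 12.9 F [-0.4  0.4 -0.7] w 59.7 g 0.0 
 ->d [ 0.9  3.4 74.4] w [-0.41  0.14  0.07] j [ 0.54  0.46  1.93 -0.    0.76  0.32]
```

View pics/w2.png

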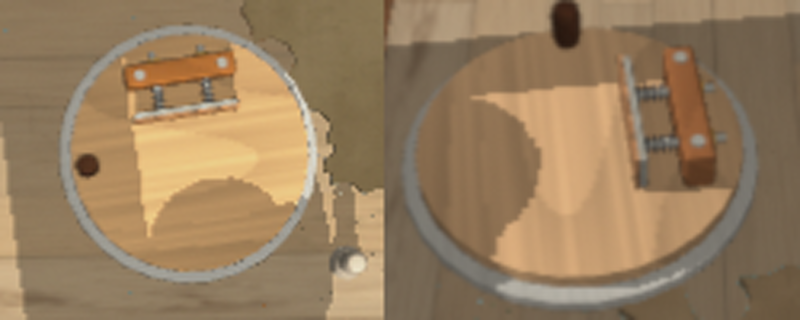

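View pics/side2.png

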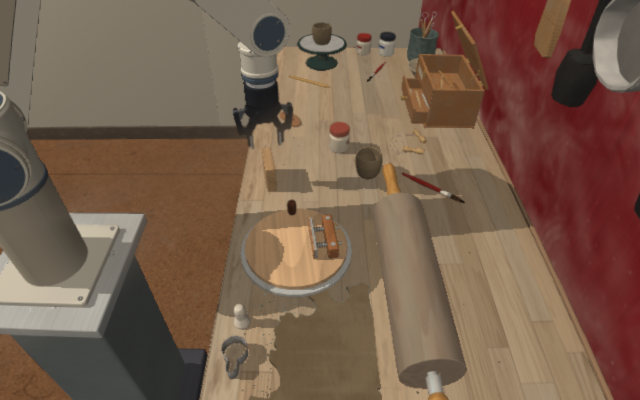

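The wheel has turned, with the knob now on the left and the fence ahead. The board stands undisturbed under the open gripper. I'll measure the wheel and lower to the board.

send_rows([
  {"dx": 1, "dy": 3, "dz": 30, "wx": 0, "wy": 0, "wz": 0, "claw": 60},
  {"dx": 1, "dy": 3, "dz": 60, "wx": 0, "wy": 0, "wz": 0, "claw": 60},
  {"dx": 1, "dy": 3, "dz": 73, "wx": 0, "wy": 0, "wz": 0, "claw": 60},
  {"dx": 1, "dy": 3, "dz": 73, "wx": 0, "wy": 0, "wz": 0, "claw": 36},
  {"dx": 1, "dy": 3, "dz": 73, "wx": 0, "wy": 0, "wz": 0, "claw": 18},
  {"dx": 1, "dy": 3, "dz": 73, "wx": 0, "wy": 0, "wz": 0, "claw": 10},
  {"dx": 1, "dy": 3, "dz": 73, "wx": 0, "wy": 0, "wz": 0, "claw": 10},
])

```text
t: 6.68
ee_pos: [0.4482, 0.2843, 0.0575]
tool_rot: [0.624, 0.781, 0.001, 0.0]
contact_force: [0.0, -0.7, 7.2]
width: 0.266
gripper_force: 59.8
```

```bash
python3 - <<'E'
from h import *
T=lambda p:(np.array(p,float)+.5)/3.2+[300,165]-.5
S=lambda p:(np.array(p,float)-[384,0]+.5)/3.2+[235,200]-.5
def p(l,n,q,z):
    P=atz(n,q,z)[:,:2];o=P[:,:]-[.524,.0095]
    print(l,P.round(4).tolist(),"ang",np.degrees(np.arctan2(o[:,1],o[:,0])).round(1),"r",np.hypot(*o.T).round(4))
    for i in range(0,len(P)-1,2): v=P[i+1]-P[i];print("   edge yaw",np.degrees(np.arctan2(v[1],v[0])).round(1),"len",np.hypot(*v).round(4),"mid",P[i:i+2].mean(0).round(4))
p("knob","top",T([(88,164)]),.094);p("knob","side",S([(566,6)]),.094)
p("fence","top",T([(233,52),(124,68),(236,73),(129,88)]),.09)
p("cork","top",T([(238,102),(134,119)]),.089)
p("cork","side",S([(638,187),(624,57)]),.089)
p("fence","side",S([(685,182),(668,52),(714,177),(690,47)]),.09)
go(.444,.2825,.052,12.8)
E
```

```text
knob [[0.5129, 0.1018]] ang [96.9] r [0.093]
knob [[0.5117, 0.1006]] ang [97.7] r [0.092]
fence [[0.6081, -0.0255], [0.5954, 0.0691], [0.5897, -0.0275], [0.578, 0.0652]] ang [-22.6  39.8 -29.4  45.9] r [0.091  0.093  0.0754 0.0776]
   edge yaw 97.6 len 0.0954 mid [0.6017 0.0218]
   edge yaw 97.2 len 0.0934 mid [0.5839 0.0188]
cork [[0.5647, -0.0286], [0.5513, 0.0614]] ang [-43.2  62.3] r [0.0557 0.0586]
   edge yaw 98.4 len 0.091 mid [0.558  0.0164]
cork [[0.5611, -0.0503], [0.5511, 0.0579]] ang [-58.2  60.7] r [0.0704 0.0554]
   edge yaw 95.2 len 0.1086 mid [0.5561 0.0038]
fence [[0.589, -0.0472], [0.5797, 0.0616], [0.6063, -0.0434], [0.5941, 0.0662]] ang [-41.1  43.1 -32.7  39. ] r [0.0862 0.0763 0.0978 0.0902]
   edge yaw 94.9 len 0.1092 mid [0.5843 0.0072]
   edge yaw 96.3 len 0.1103 mid [0.6002 0.0114]
t 6.67 pos [0.4482 0.2843 0.0575] yaw 12.7 F [ 0.  -0.7  7.2] w 22.7 g 59.8 
 ->d [-0.8 -4.5  5.5] w [ 0.11 -0.03 -0.08] j [ 0.54  0.59  1.94 -0.    0.61  0.32]
```

The stop yaw is about 7.4°, from the knob and the fence edges. The board is gripped at 59.8 N with its underside at TCP −57.5 mm. Next I'll lift it, carry it over the bed and turn it to 7.4°.

send_rows([
  {"dx": 0, "dy": 0, "dz": -40, "wx": 0, "wy": 0, "wz": 0, "claw": 10},
  {"dx": 0, "dy": 0, "dz": -80, "wx": 0, "wy": 0, "wz": 0, "claw": 10},
  {"dx": 0, "dy": 0, "dz": -115, "wx": 0, "wy": 0, "wz": 0, "claw": 10},
  {"dx": 0, "dy": 0, "dz": -120, "wx": 0, "wy": 0, "wz": 0, "claw": 10},
])

```text
t: 7.18
ee_pos: [0.4486, 0.2847, 0.179]
tool_rot: [0.624, 0.781, 0.002, 0.001]
contact_force: [0.7, 0.2, -0.8]
width: 0.273
gripper_force: 59.0
```

```bash
python3 -c "
from h import *
go(.524,.010,.175,7.4)"
```

```text
t 7.17 pos [0.4486 0.2847 0.179 ] yaw 12.7 F [ 0.7  0.2 -0.8] w 23.3 g 59.0 
 ->d [-284.6   13.1    3.6] w [ 0.27 -0.11  5.32] j [0.54 0.38 1.89 0.   0.86 0.32]
```

send_rows([
  {"dx": -35, "dy": 2, "dz": 0, "wx": 0, "wy": 0, "wz": 1, "claw": 10},
  {"dx": -80, "dy": 4, "dz": 0, "wx": 0, "wy": 0, "wz": 2, "claw": 10},
  {"dx": -125, "dy": 6, "dz": 0, "wx": 0, "wy": 0, "wz": 3, "claw": 10},
  {"dx": -170, "dy": 8, "dz": 0, "wx": 0, "wy": 0, "wz": 4, "claw": 10},
  {"dx": -215, "dy": 10, "dz": 0, "wx": 0, "wy": 0, "wz": 5, "claw": 10},
  {"dx": -255, "dy": 12, "dz": 0, "wx": 0, "wy": 0, "wz": 5.3, "claw": 10},
  {"dx": -285, "dy": 13, "dz": 0, "wx": 0, "wy": 0, "wz": 5.3, "claw": 10},
  {"dx": -285, "dy": 13, "dz": 0, "wx": 0, "wy": 0, "wz": 5.3, "claw": 10},
])

```text
t: 8.18
ee_pos: [0.5225, 0.0071, 0.1753]
tool_rot: [0.661, 0.75, -0.001, -0.001]
contact_force: [-0.0, 0.8, -1.6]
width: 0.276
gripper_force: 59.0
```

```bash
python3 -c "
from h import *
go(.524,.010,.1195,7.4)"
```

```text
t 8.18 pos [0.5225 0.0071 0.1753] yaw 7.3 F [-0.   0.8 -1.6] w 23.6 g 59.0 
 ->d [ 2.6  1.9 55.8] w [-0.08 -0.   -0.15] j [-0.01  0.38  1.91 -0.    0.85 -0.14]
```

send_rows([
  {"dx": 2, "dy": 0, "dz": 30, "wx": 0, "wy": 0, "wz": 0, "claw": 10},
  {"dx": 3, "dy": 0, "dz": 48, "wx": 0, "wy": 0, "wz": 0, "claw": 10},
  {"dx": 3, "dy": 0, "dz": 52, "wx": 0, "wy": 0, "wz": 0, "claw": 10},
  {"dx": 3, "dy": 0, "dz": 52, "wx": 0, "wy": 0, "wz": 0, "claw": 10},
])

```text
t: 8.68
ee_pos: [0.5221, 0.0123, 0.1241]
tool_rot: [0.66, 0.752, -0.0, -0.0]
contact_force: [0.2, 0.5, 0.2]
width: 0.27
gripper_force: 59.0
```

```bash
python3 - <<'E'
from h import *
a=viewer.snapshot("top")[165:265,300:420];b=viewer.snapshot("side")[190:300,235:365]
cv2.imwrite("pics/p3.png",cv2.resize(np.hstack([cv2.copyMakeBorder(a,0,10,0,0,cv2.BORDER_CONSTANT),b]),None,fx=3.2,fy=3.2,interpolation=cv2.INTER_CUBIC))
go(.524,.010,.1195,7.4)
E
```

```text
t 8.78 pos [0.5228 0.012  0.1249] yaw 7.4 F [ 0.7 -0.2 -0.6] w 23.3 g 59.0 
 ->d [-2.2  0.9  5.4] w [0.05 0.   0.03] j [ 0.    0.46  1.94  0.    0.74 -0.13]
```

View pics/p3.png

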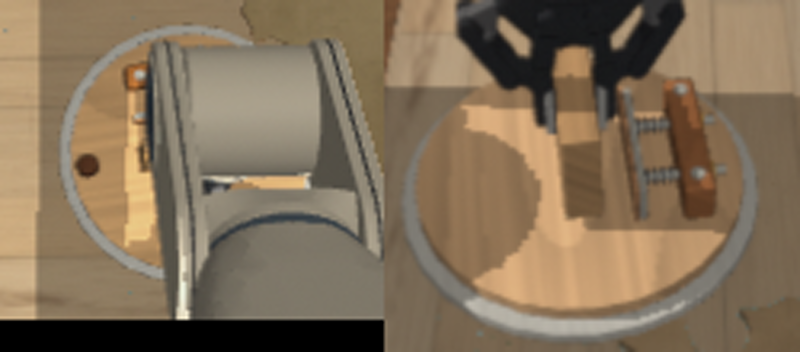

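```bash
python3 - <<'E'
from h import *
S=lambda p:(np.array(p,float)-[384,0]+.5)/3.2+[235,190]-.5
a=np.radians(7.4);ex=np.array([np.cos(a),np.sin(a)]);ey=np.array([-ex[1],ex[0]])
for l,q,z in(("board bottom near",[(563,217),(604,213)],.067),("board top near",[(556,145),(604,140)],.137),("plate foot near",[(639,219)],.061),("fence foot near",[(690,216),(715,213)],.06)):
    P=atz("side",S(q),z)[:,:2]-[.524,.0095];print(l,"along",(P@ex*1e3).round(1),"lat",(P@ey*1e3).round(1))
E
```

```text
board bottom near along [-14.3  11. ] lat [-38.9 -38.9]
board top near along [-15.8  12. ] lat [-42.9 -42.4]
plate foot near along [32.4] lat [-41.4]
fence foot near along [64.2 80. ] lat [-42.2 -41.8]
```

The board is upright and its near end lines up with the plate's end to within about 2 mm. The gap to the cork is about 19 mm. Next I'll set it on the bed.

send_rows([
  {"dx": 0, "dy": 0, "dz": 4, "wx": 0, "wy": 0, "wz": 0, "claw": 10},
  {"dx": 0, "dy": 0, "dz": 7, "wx": 0, "wy": 0, "wz": 0, "claw": 10},
  {"dx": 0, "dy": 0, "dz": 7, "wx": 0, "wy": 0, "wz": 0, "claw": 10},
  {"dx": 0, "dy": 0, "dz": 7, "wx": 0, "wy": 0, "wz": 0, "claw": 10},
])

```text
t: 9.28
ee_pos: [0.5227, 0.0117, 0.1175]
tool_rot: [0.66, 0.751, 0.0, 0.0]
contact_force: [-0.0, 0.4, 1.0]
width: 0.268
gripper_force: 59.2
```

send_rows([
  {"dx": 0, "dy": 0, "dz": 1, "wx": 0, "wy": 0, "wz": 0, "claw": 10},
  {"dx": 0, "dy": 0, "dz": 1, "wx": 0, "wy": 0, "wz": 0, "claw": 10},
])

```text
t: 9.52
ee_pos: [0.5228, 0.0117, 0.1175]
tool_rot: [0.66, 0.751, 0.0, 0.0]
contact_force: [-3.1, -1.3, 13.9]
width: 0.272
gripper_force: 61.0
```

send_rows([
  {"dx": 0, "dy": 4, "dz": -0.7, "wx": 0, "wy": 0, "wz": 0, "claw": 10},
  {"dx": 0, "dy": 8, "dz": -0.7, "wx": 0, "wy": 0, "wz": 0, "claw": 10},
  {"dx": 0, "dy": 12, "dz": -0.7, "wx": 0, "wy": 0, "wz": 0, "claw": 10},
  {"dx": 0, "dy": 15, "dz": -0.7, "wx": 0, "wy": 0, "wz": 0, "claw": 10},
  {"dx": 0, "dy": 15, "dz": -0.7, "wx": 0, "wy": 0, "wz": 0, "claw": 10},
])

```text
t: 10.15
ee_pos: [0.5352, 0.0134, 0.1175]
tool_rot: [0.66, 0.751, -0.001, -0.001]
contact_force: [-7.8, -1.6, 12.8]
width: 0.273
gripper_force: 61.1
```

send_rows([
  {"dx": 0, "dy": 2, "dz": 0, "wx": 0, "wy": 0, "wz": 0, "claw": 10},
  {"dx": 0, "dy": 2, "dz": 0, "wx": 0, "wy": 0, "wz": 0, "claw": 10},
])

```text
t: 10.4
ee_pos: [0.5356, 0.0135, 0.1175]
tool_rot: [0.66, 0.751, -0.003, -0.003]
contact_force: [-14.0, -2.8, 22.2]
width: 0.272
gripper_force: 62.1
```

send_rows([
  {"dx": 0, "dy": 2, "dz": 0, "wx": 0, "wy": 0, "wz": 0, "claw": 10},
  {"dx": 0, "dy": 2, "dz": 0, "wx": 0, "wy": 0, "wz": 0, "claw": 10},
])

```text
t: 10.65
ee_pos: [0.5362, 0.0136, 0.1175]
tool_rot: [0.66, 0.751, -0.004, -0.004]
contact_force: [-18.2, -4.5, 26.1]
width: 0.272
gripper_force: 62.8
```

send_rows([
  {"dx": 0, "dy": 2, "dz": 0, "wx": 0, "wy": 0, "wz": 0, "claw": 10},
  {"dx": 0, "dy": 2, "dz": 0, "wx": 0, "wy": 0, "wz": 0, "claw": 10},
])

```text
t: 10.9
ee_pos: [0.539, 0.014, 0.1175]
tool_rot: [0.66, 0.751, -0.003, -0.003]
contact_force: [-11.2, -1.8, 17.3]
width: 0.275
gripper_force: 61.5
```

Most of this force is bed friction from too much downward load, so I'll relieve it.

send_rows([
  {"dx": 0, "dy": 0, "dz": -1, "wx": 0, "wy": 0, "wz": 0, "claw": 10},
  {"dx": 0, "dy": 0, "dz": -1, "wx": 0, "wy": 0, "wz": 0, "claw": 10},
])

```text
t: 11.15
ee_pos: [0.5425, 0.0143, 0.1177]
tool_rot: [0.66, 0.751, -0.001, -0.001]
contact_force: [-3.8, -0.7, 0.7]
width: 0.272
gripper_force: 59.1
```

```bash
cat >> h.py <<'E'
def st():
    from scipy.spatial.transform import Rotation as Ro
    s=manip.sense();a=np.radians(7.4);ex=np.array([np.cos(a),np.sin(a)]);P=s["ee_pos"][:2]-[.524,.0095]
    M=Ro.from_quat(s["tool_rot"]).as_matrix()
    print("along",(P@ex*1e3).round(2),"lat",(P@[-ex[1],ex[0]]*1e3).round(2),"z",s["ee_pos"][2].round(4),"Fpress",(s["contact_force"][:2]@ex).round(1),"Flat",(s["contact_force"][:2]@[-ex[1],ex[0]]).round(1),"Fz",s["contact_force"][2].round(1),"toolz",M[:,2].round(4),"yaw",np.degrees(np.arctan2(M[1,1],M[0,1])).round(2),"M",s["wrist_torque"].round(2),s["t"])
E
python3 -c "
from h import *
st()"
```

```text
along 18.93 lat 2.43 z 0.1177 Fpress -3.9 Flat -0.2 Fz 0.7 toolz [-1.7e-03 -2.0e-04 -1.0e+00] yaw 7.43 M [-0.06  0.61  0.15] 11.15
```

send_rows([
  {"dx": 0, "dy": 2, "dz": 0, "wx": 0, "wy": 0, "wz": 0, "claw": 10},
  {"dx": 0, "dy": 2, "dz": 0, "wx": 0, "wy": 0, "wz": 0, "claw": 10},
  {"dx": 0, "dy": 2, "dz": 0, "wx": 0, "wy": 0, "wz": 0, "claw": 10},
])

```text
t: 11.52
ee_pos: [0.5446, 0.0146, 0.1176]
tool_rot: [0.66, 0.751, -0.001, -0.001]
contact_force: [-5.0, -1.1, 1.7]
width: 0.272
gripper_force: 59.3
```

```bash
python3 -c "
from h import *
st()"
```

```text
along 21.13 lat 2.44 z 0.1176 Fpress -5.1 Flat -0.4 Fz 1.7 toolz [-1.8e-03 -2.0e-04 -1.0e+00] yaw 7.43 M [-0.14  0.89  0.17] 11.525
```

send_rows([
  {"dx": 0, "dy": 2, "dz": 0, "wx": 0, "wy": 0, "wz": 0, "claw": 10},
  {"dx": 0, "dy": 2, "dz": 0, "wx": 0, "wy": 0, "wz": 0, "claw": 10},
  {"dx": 0, "dy": 2, "dz": 0, "wx": 0, "wy": 0, "wz": 0, "claw": 10},
])

```text
t: 11.9
ee_pos: [0.5462, 0.0149, 0.1175]
tool_rot: [0.66, 0.751, -0.001, -0.001]
contact_force: [-5.6, -1.6, 2.4]
width: 0.273
gripper_force: 59.5
```

```bash
python3 -c "
from h import *
st()"
```

```text
along 22.66 lat 2.46 z 0.1175 Fpress -5.8 Flat -0.9 Fz 2.4 toolz [-2.8e-03 -3.0e-04 -1.0e+00] yaw 7.44 M [-0.24  1.15  0.21] 11.9
```

send_rows([
  {"dx": 0, "dy": 2, "dz": -0.2, "wx": 0, "wy": 0, "wz": 0, "claw": 10},
  {"dx": 0, "dy": 2, "dz": -0.2, "wx": 0, "wy": 0, "wz": 0, "claw": 10},
  {"dx": 0, "dy": 2, "dz": -0.2, "wx": 0, "wy": 0, "wz": 0, "claw": 10},
  {"dx": 0, "dy": 2, "dz": -0.2, "wx": 0, "wy": 0, "wz": 0, "claw": 10},
])

```text
t: 12.4
ee_pos: [0.5475, 0.0151, 0.1175]
tool_rot: [0.66, 0.752, -0.002, -0.001]
contact_force: [-7.3, -2.8, 3.7]
width: 0.272
gripper_force: 59.5
```

```bash
python3 - <<'E'
from h import *
st()
b=viewer.snapshot("side")[195:275,265:365];st()
cv2.imwrite("pics/s4.png",cv2.resize(b,None,fx=7.5,fy=7.5,interpolation=cv2.INTER_CUBIC))
E
```

```text
along 24.04 lat 2.49 z 0.1175 Fpress -7.6 Flat -1.9 Fz 3.7 toolz [-4.2e-03 -4.0e-04 -1.0e+00] yaw 7.45 M [-0.29  1.39  0.29] 12.4
along 24.07 lat 2.49 z 0.1176 Fpress -7.4 Flat -1.5 Fz 3.1 toolz [-4.1e-03 -4.0e-04 -1.0e+00] yaw 7.45 M [-0.28  1.34  0.28] 12.45
```

View pics/s4.png

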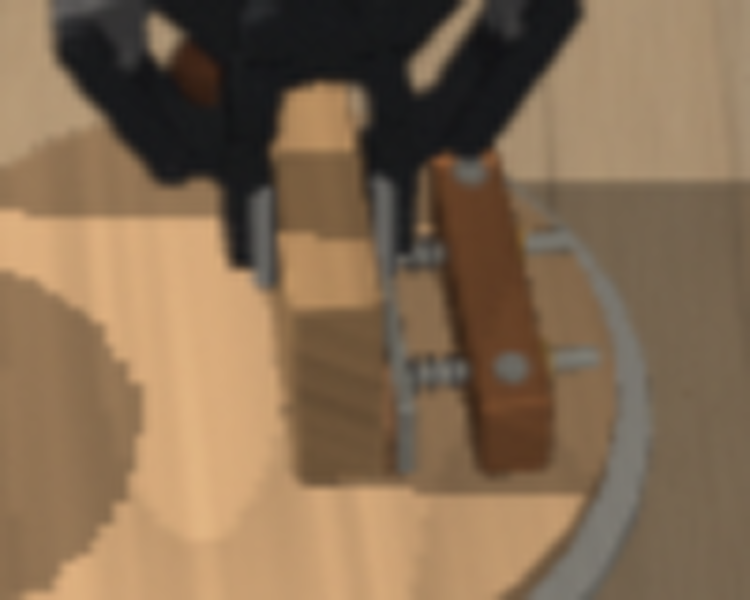

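```bash
python3 - <<'E'
from h import *
S=lambda p:(np.array(p,float)+.5)/7.5+[265,195]-.5
a=np.radians(7.4);ex=np.array([np.cos(a),np.sin(a)]);ey=np.array([-ex[1],ex[0]])
for l,q,z in(("board bottom near",[(300,485),(388,485)],.06),("board top near",[(290,310),(382,303)],.13),("plate foot near back",[(413,473)],.061),("fence foot near",[(486,473),(546,468)],.06)):
    P=atz("side",S(q),z)[:,:2]-[.524,.0095];print(l,"along",(P@ex*1e3).round(1),"lat",(P@ey*1e3).round(1))
st()
E
```

```text
board bottom near along [12.9 35.9] lat [-41.1 -44. ]
board top near along [11.6 34.5] lat [-42.2 -42.7]
plate foot near back along [42.9] lat [-41.6]
fence foot near along [62.2 78.2] lat [-43.2 -43.5]
along 24.07 lat 2.49 z 0.1176 Fpress -7.4 Flat -1.5 Fz 3.1 toolz [-4.1e-03 -4.0e-04 -1.0e+00] yaw 7.45 M [-0.28  1.34  0.28] 12.45
```

The board sits flat on the cork and is centred to within about 2 mm. Kinematics, rod protrusion and force all put the plate travel near 6 mm, so about 2 mm more is needed.

send_rows([
  {"dx": 0, "dy": 1.5, "dz": -0.2, "wx": 0, "wy": 0, "wz": 0, "claw": 10},
  {"dx": 0, "dy": 3, "dz": -0.3, "wx": 0, "wy": 0, "wz": 0, "claw": 10},
  {"dx": 0, "dy": 3, "dz": -0.3, "wx": 0, "wy": 0, "wz": 0, "claw": 10},
  {"dx": 0, "dy": 3, "dz": -0.3, "wx": 0, "wy": 0, "wz": 0, "claw": 10},
  {"dx": 0, "dy": 3, "dz": -0.3, "wx": 0, "wy": 0, "wz": 0, "claw": 10},
])

```text
t: 13.08
ee_pos: [0.5496, 0.0154, 0.1176]
tool_rot: [0.66, 0.752, -0.002, -0.002]
contact_force: [-9.2, -1.9, 3.0]
width: 0.272
gripper_force: 59.6
```

```bash
python3 - <<'E'
from h import *
st();im=viewer.snapshot("side");cv2.imwrite("pics/side5.png",im)
old=cv2.imread("pics/side2.png")
# rod tips behind fence: shift of bright rod end, brightness along rows
for r in range(240,246): print(r,[int(x) for x in old[r,334:352].mean(1)],[int(x) for x in im[r,334:352].mean(1)])
cv2.imwrite("pics/c5.png",cv2.resize(np.hstack([old[215:265,300:360],im[215:265,300:360]]),None,fx=6.6,fy=6.6,interpolation=cv2.INTER_CUBIC))
st()
E
```

```text
along 26.17 lat 2.52 z 0.1176 Fpress -9.4 Flat -0.7 Fz 3.0 toolz [-6.1e-03 -6.0e-04 -1.0e+00] yaw 7.45 M [-0.43  1.72  0.22] 13.075
240 [98, 95, 80, 83, 98, 102, 102, 102, 103, 104, 101, 99, 103, 113, 115, 112, 101, 97] [67, 67, 68, 82, 100, 104, 103, 104, 106, 106, 103, 100, 104, 114, 117, 114, 102, 98]
241 [102, 95, 81, 77, 88, 95, 98, 101, 103, 104, 103, 99, 100, 111, 115, 114, 104, 98] [70, 67, 66, 75, 89, 98, 100, 102, 108, 109, 107, 105, 102, 113, 117, 116, 106, 100]
242 [125, 104, 89, 79, 98, 110, 113, 113, 108, 104, 103, 101, 101, 112, 115, 115, 107, 98] [87, 73, 67, 75, 99, 112, 115, 118, 120, 121, 120, 115, 106, 114, 117, 117, 108, 100]
243 [143, 119, 96, 79, 97, 108, 108, 107, 105, 104, 103, 101, 101, 112, 116, 116, 111, 101] [99, 82, 69, 73, 98, 110, 110, 110, 110, 110, 109, 104, 103, 114, 117, 117, 113, 102]
244 [142, 119, 99, 78, 88, 92, 95, 94, 101, 104, 104, 102, 102, 113, 115, 116, 113, 100] [99, 83, 70, 69, 88, 94, 98, 96, 104, 106, 106, 104, 104, 115, 117, 118, 115, 102]
245 [112, 103, 95, 79, 80, 96, 101, 101, 103, 104, 104, 102, 102, 112, 116, 116, 114, 95] [86, 74, 67, 65, 78, 98, 104, 103, 104, 106, 106, 105, 104, 114, 117, 118, 115, 97]
along 26.18 lat 2.48 z 0.1176 Fpress -9.6 Flat -2.5 Fz 3.3 toolz [-6.e-03 -6.e-04 -1.e+00] yaw 7.45 M [-0.35  1.73  0.26] 13.125
```

View pics/c5.png

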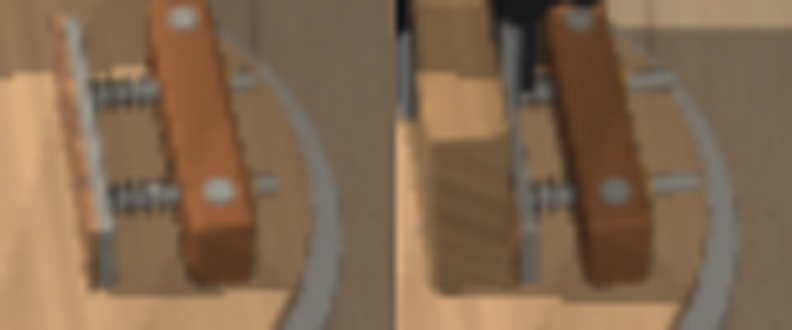

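Compared with the unpressed picture, the rod end has moved 3.7 px and the plate 4.2 px, which is about 8 mm at 0.5 px/mm. The fence and wheel rim have not moved. The push is steady at about 9.5 N, so I'm handing it in.

```bash
python3 -c "
from h import *
from cell import job
st();print(job.finish_job())"
```

```text
along 26.18 lat 2.48 z 0.1176 Fpress -9.6 Flat -2.5 Fz 3.3 toolz [-6.e-03 -6.e-04 -1.e+00] yaw 7.45 M [-0.35  1.73  0.26] 13.125
the job is handed in; nothing more can be done
None
```

I handed the job in at 13 s: the wheel is against its stop, and the board stands on the bed flat against the cork, centred to about 2 mm, still held with a steady push of about 9.5 N (plate in about 8 mm); the wrist force peaked at about 57 N when the knob met the stop.

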